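Roll the jar in front of the code reader and take a reading

ROBOT

A 6-joint arm with a two-finger parallel gripper is mounted at the origin on a cart in front of the work surface, level with it; the furniture and walls round the work are solid. World frame = base frame: x ahead of the robot, y to its left, z up, the work surface at z = 0. Lengths are in m, angles in degrees, forces in N, time in s.
With the tool pointing down it reaches from about 0.375 to 0.9 m from the base axis. Payload 3.1 kg.
Tool frame: the origin (TCP) lies at the very end of the fingers, on their centre line; the grasp point (between the pads) lies behind it (bot.grip_depth is the z of the grasp point in the tool frame, in m); z points along the fingers, y is the direction in which the jaws open and shut (so a half turn about z gives the same grasp; the last joint's range is limited). The gripper opens to 87 mm and grips with 3 to 60 N. Pads are 19 mm wide; open, the fingers measure 117 mm over their backs; the gripper's body (75 mm by 190 mm) begins 51 mm behind the grasp point.
Start: joints at [-74.456, 30.224, 82.088, -0, 67.689, -10.227], TCP at [0.272, -0.563, 0.194] pointing down, gripper open.
Joint ranges: [-176.69, 176.69], [-43.24, 126.21], [12.49, 139.97], [-82, 262], [0, 151.66], [-163.58, 163.58]. Speed limits (degrees/s): [159.86, 159.86, 180, 180, 180, 180].

INTERFACE

Orientations are given as a 3x3 rotation matrix whose columns are the frame's x, y, z axes.
In Python, from rig import bot, vision gives the robot as it stands. The module is installed in compiled form; this text tells all that it offers.
- The arm moves only by the shell command python3 -m jog 'ROWS'. ROWS is JSON, a list of rows, each a list of 3 entries, a list of its own where there are three numbers: the shift along the tool's x, y, z in mm, then the turn, a rotation vector about the tool's x, y, z in degrees, then the closure, from 0 (fully open) to 1 (shut). In form: [[[dx, dy, dz], [wx, wy, wz], fingers], ...]. A call has 1 to 12 rows; each row is the pose to reach, as a shift and turn from the pose commanded when the call began, along the tool's axes at that moment; what a row does not reach only later rows make up. A row lasts 1/12 s, in which the tool goes at most 41.7 mm and 7.16 degrees, less where a joint would pass 70% of its speed; a pose out of reach is approached as far as the arm can. A call with a gripper value outside its range is refused whole. The fingers move at their own pace and stop on an object; the grip force is fixed at half the most. Time passes only in rows, so rows that repeat a pose let the fingers close. It gives the time, the measured TCP pose, the force and the opening at its end, in the units of the state.
- bot.read_state(): the state, without advancing time (a new reading comes with each control period).
- vision.capture(name): name is "side" or "top" or "wrist"; returns the picture (400x640x3 uint8, red, green, blue); there is no depth.
- vision.camera_info(name): a dict with "intrinsics" (3x3 intrinsics, pixels), "camera_from_world" (4x4, takes a point from world to camera coordinates); the wrist camera has in their place "mount" (4x4, takes a point from camera to tool coordinates, whose origin is the TCP and whose axes are the flange's). Camera axes: x right, y up, looking along -z (the intrinsics and any distortion apply to the point x, -y, -z); pixel columns grow to the right and rows downward; lengths in m; the calibration is good to about 2 mm. A picture is of the moment at which its call begins: read the wrist's pose just before it. camera_info takes no time and is no camera call.
- bot.hand_in(): hands the job in, once; it reports no verdict.
The state is a dict: "time_s": time; "joint_positions": joint angles; "qvel": joint speeds; "tau": joint torques, N m; "position": TCP position; "tcp_rot": TCP orientation; "force": force on the tool from outside, world axes, zero at the start; "moment": the same for the moment, N m; "opening": opening from 0.0 (shut) to 1.0 (fully open).
Only numpy, scipy, OpenCV 4.12 (cv2) and the standard library are available. Lean on these libraries where they do the work, as an engineer would, in place of code of your own. Each camera call takes 0.05 s, during which the arm holds its last target. There are 200 camera calls.

TASK

The white jar lies on its side on the rubber mat: with your fingertips on its upper half, roll it along the mat so that it comes to rest with its round base squarely in front of the lens of the code reader, centred on it. Let go of the jar, and then press the button on top of the reader right down and release it. Do not grasp or lift the jar, do not reach down beside it, do not press the button before the jar lies still in its place, and leave the bottle and the other things alone.

Things in the scene. Friction and masses are not known exactly. Their poses are not given: they have to be found in the camera images.
- jar: White plastic screw-top jar lying on its side on the mat, 64 mm diameter, 82 mm long, 0.14 kg; top line 67 mm above the worktop. Origin: centre of its flat base (the end facing the reader), on its axis, 35 mm up; z axis: from base to lid; x, y turn as it rolls. The 18 mm lid is 1 mm larger in radius, so it veers 0.04 rad in 100 mm. Rolls easily; let go at 40 mm/s it stops within 10 mm.
- bottle: Small white and clear glass bottle with a blue cap, lying on its side at the other end of the mat, 57 mm in diameter and 118 mm long; not to be moved. Origin: centre of its base, on its axis; z axis along it from base to cap.
- mat: Dark rubber bench mat, fixed, 180 mm (x) by 460 mm (y) and 4 mm thick. Origin: centre of its underside, on the worktop. Jar and bottle lie across it, one near each end (about 150 mm either side of the origin along y), either way round; the way to roll is along its y axis.
- reader: Grey code reader, fixed beside the middle of the mat on the side away from the robot, parallel to the mat: housing 60 mm (x) by 75 mm (y), top at 60 mm, on a 74 by 95 mm foot plate. Origin: centre of its underside. It looks along its own -x, over the mat.
- lens (a point): Centre of the front of the reader's round lens, 35 mm above the worktop. Axes as the reader's: -x points out of the lens across the mat, y runs along the mat. The jar's base, when in its place, lies about 40 to 60 mm straight in front of it (same y in this frame).
- read_button_top (a point): Centre of the top of the round grey push button (28 mm diameter) on the reader's top; pressed straight down.
- read_button (a joint): Travel of the button: 0 released, 0.006 m fully down; springs back; fully down takes about 4 N.
- cap: Blue screw cap, 46 mm diameter, 26 mm high, on the worktop beside the reader; bystander. Origin: centre of its underside.
- stopper: Black rubber stopper, 43 mm diameter, 27 mm high, on the worktop on the other side of the reader; bystander. Origin: centre of its underside.
- marker: Grey marker pen, 130 mm long, lying to the left of the mat; bystander. Origin: centre of its underside.
- scoop: Steel hand scoop, 181 mm long, lying behind to the left; bystander. Origin: centre of its underside.
There are look-alikes about, which are no part of the job. Leave any pink or purple look-alike of the jar alone.

How it is judged (in metres and radians):
On the way, in this order (a step that is already met when the one before it is completed fails the run):
1. the jar has rolled about a fifth of a turn or more (angle between jar's own x axis and vertical above 1.2 rad).
2. the jar lies still in front of the lens, let go (y of jar in the frame of lens between -0.012 and 0.012 m and x of jar in the frame of lens between -0.085 and -0.015 m and angle between the z axis of jar and the x axis of lens, either way round below 0.25 rad and height (world z) of jar below 0.045 m and linear speed of jar below 0.01 m/s and contact force between the fingers and jar below 0.05 N), for 0.3 s.
3. the button is pressed right down with the jar in place (y of jar in the frame of lens between -0.012 and 0.012 m and x of jar in the frame of lens between -0.085 and -0.015 m and angle between the z axis of jar and the x axis of lens, either way round below 0.25 rad and height (world z) of jar below 0.045 m and value of joint read_button above 0.0048 m).
At the end, for the whole second after the job is handed in: Jar lying at rest, its base centre within 12 mm of the lens axis sideways and 15 to 85 mm in front of the lens, its axis within 0.25 rad of the lens axis; button pressed, then sprung back; bottle moved under 15 mm, other things under 20 mm (y of jar in the frame of lens between -0.012 and 0.012 m and x of jar in the frame of lens between -0.085 and -0.015 m and angle between the z axis of jar and the x axis of lens, either way round below 0.25 rad and height (world z) of jar below 0.045 m and linear speed of jar below 0.01 m/s and value of joint read_button below 0.0015 m and distance of bottle from where it was at the start of the episode below 0.015 m and distance of each of cap, stopper, marker, scoop from where it was at the start of the episode below 0.02 m); the robot touches nothing.
It fails at once if the jar is lifted or stood up (height (world z) of jar above 0.055 m).
It fails at once if the fingers reach down beside the jar and touch it there (grasp point lower than 62 mm) instead of working on its upper half (contact force between the fingers and jar above 0.3 N and height (world z) of the grasp point below 0.062 m).
It fails at once if the button is pressed while the jar is not in its place (value of joint read_button above 0.003 m and not (y of jar in the frame of lens between -0.012 and 0.012 m and x of jar in the frame of lens between -0.085 and -0.015 m and angle between the z axis of jar and the x axis of lens, either way round below 0.25 rad and height (world z) of jar below 0.045 m)).
It fails at once if the bottle is moved (distance of bottle from where it was at the start of the episode above 0.015 m).
It fails at once if a bystander is moved (distance of any of cap, stopper, marker, scoop from where it was at the start of the episode above 0.02 m).
It also fails if it takes over 72 s, if anything falls off the work surface, if the arm or the gripper's body presses on something with over 40 N, if the wrist force passes 120 N, or if a joint passes its speed limit or range.

## Working session

There is one attempt and no reset: what is moved stays moved. The work goes in short steps, Python scripts to look and compute and a shell command to move; the robot and the scene stay as the last step left them, time stands still between calls to the robot, and variables do not carry over. Pictures are saved under pics/ and viewed, about 8 in all and at most 12, crops included, and the job is handed in when it is done.

```bash
mkdir -p pics; python3 - <<'E'
from rig import bot, vision
import cv2, numpy as np
s=bot.read_state(); print(s['time_s'],s['position'],s['tcp_rot'],s['opening'],bot.grip_depth)
for n in ('top','side'):
    im=vision.capture(n); cv2.imwrite(f'pics/{n}0.png',im[:,:,::-1])
    i=vision.camera_info(n); print(n,{k:np.round(v,4).tolist() if not isinstance(v,str) else v for k,v in i.items()})
E
```

```text
0.0 [ 0.27152853 -0.56205511  0.19296364] [[ 9.00552389e-01  4.34747083e-01 -6.06066412e-04]
 [ 4.34747353e-01 -9.00550029e-01  2.09377071e-03]
 [ 3.64467585e-04 -2.14903599e-03 -9.99997624e-01]] 1.00103926000297 -0.0187
top {'intrinsics': [[388.4566, 0.0, 321.4367], [0.0, 388.4566, 202.532], [0.0, 0.0, 1.0]], 'camera_from_world': [[-0.0451, -0.999, -0.0033, 0.1848], [0.9789, -0.0449, 0.1994, -0.4735], [-0.1993, 0.0058, 0.9799, -0.9071], [0.0, 0.0, 0.0, 1.0]]}
side {'intrinsics': [[364.4082, 0.0, 319.2013], [0.0, 364.4082, 198.892], [0.0, 0.0, 1.0]], 'camera_from_world': [[0.9997, -0.0002, 0.0247, -0.4947], [-0.0213, 0.5011, 0.8652, -0.1331], [-0.0126, -0.8654, 0.5009, -0.8835], [0.0, 0.0, 0.0, 1.0]]}
```

View pics/top0.png

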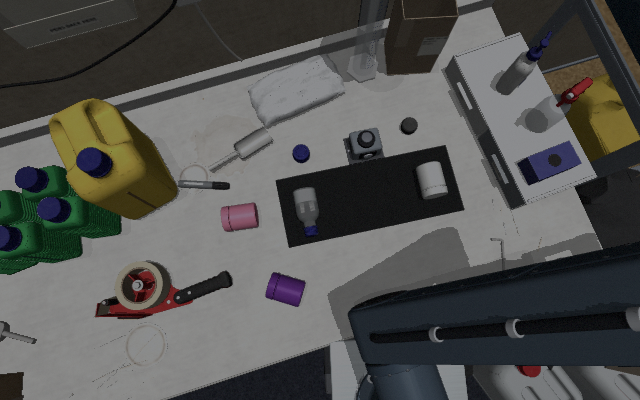

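View pics/side0.png

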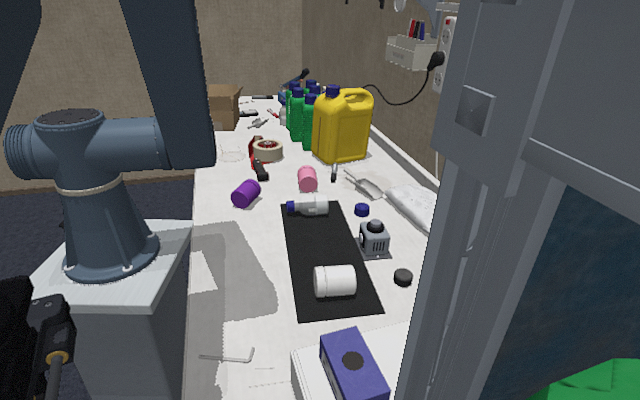

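The top view shows the jar near (432,180), the bottle near (306,208), the reader near (365,145) and the mat at about x 277–463. Next I'll enlarge it to measure.

```bash
cat > h.py <<'E'
import numpy as np, cv2
from rig import bot, vision
def ray(n,u,v):
    i=vision.camera_info(n);K=np.array(i['intrinsics']);T=np.array(i['camera_from_world'])
    d=np.linalg.solve(K,[u,v,1.]);d=np.array([d[0],-d[1],-d[2]])
    R=T[:3,:3]; return -R.T@T[:3,3], R.T@d
def at(n,u,v,z):
    c,d=ray(n,u,v); return c+d*(z-c[2])/d[2]
def proj(n,p):
    i=vision.camera_info(n);K=np.array(i['intrinsics']);T=np.array(i['camera_from_world'])
    q=T[:3,:3]@p+T[:3,3]; q=K@[q[0],-q[1],-q[2]]; return q[:2]/q[2]
def crop(n,f,x0,y0,w,h,k):
    im=vision.capture(n)[y0:y0+h,x0:x0+w,::-1]
    im=cv2.resize(im,None,fx=k,fy=k,interpolation=cv2.INTER_CUBIC)
    for i in range(0,w,20):
        cv2.line(im,(i*k,0),(i*k,6),(0,0,255),1);cv2.putText(im,str(x0+i),(i*k,18),0,.4,(0,255,255),1)
    for j in range(0,h,20):
        cv2.line(im,(0,j*k),(6,j*k),(0,0,255),1);cv2.putText(im,str(y0+j),(8,j*k+4),0,.4,(0,255,255),1)
    cv2.imwrite(f,im)
E
python3 -c "
from h import *
crop('top','pics/t1.png',270,115,200,135,4)"
```

```text
(no output)
```

View pics/t1.png

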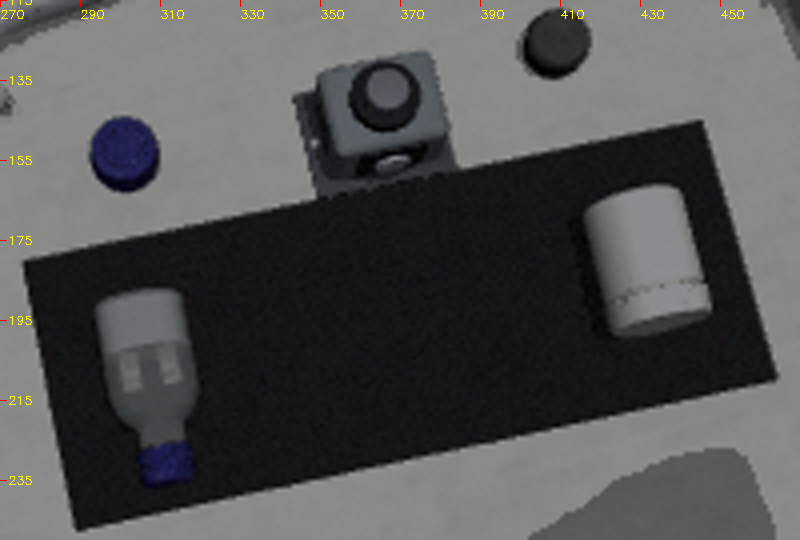

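```bash
cat > fit.py <<'E'
from h import *
from scipy.optimize import minimize
def hull(n,p):
    x,y,a=p; ax=np.array([np.cos(a),np.sin(a),0]); b=np.array([-ax[1],ax[0],0]); P=[]
    for l,r in ((0,.032),(.064,.032),(.064,.033),(.082,.033)):
        c=np.array([x,y,.0365])+l*ax
        for t in np.linspace(0,2*np.pi,40): P.append(proj(n,c+r*(np.cos(t)*b+np.sin(t)*np.array([0,0,1]))))
    return cv2.convexHull(np.float32(P))
def fitjar(n,seed,p0,thr=75,box=45):
    im=vision.capture(n); k=6
    u,v=seed; x0,y0=u-box,v-box
    g=cv2.resize(im[y0:y0+2*box,x0:x0+2*box].min(2),None,fx=k,fy=k,interpolation=cv2.INTER_LINEAR)
    m=(g>thr).astype(np.uint8); _,lab=cv2.connectedComponents(m)
    m=(lab==lab[box*k,box*k]).astype(np.uint8)
    def cost(p):
        h=(hull(n,p)[:,0]-[x0-.5+.5,y0])*k+k/2-.5; z=np.zeros_like(m); cv2.fillConvexPoly(z,np.int32(h.round()),1)
        return 1-(z&m).sum()/(z|m).sum()
    r=minimize(cost,p0,method='Nelder-Mead',options=dict(initial_simplex=[np.array(p0)+d for d in ([0,0,0],[.01,0,0],[0,.01,0],[0,0,.1])],xatol=1e-5,fatol=1e-5))
    return r.x,r.fun
E
python3 - <<'E'
from fit import *
c=[(276.25,180.5),(445.75,145.25),(464.25,209.75),(289.5,247.5)]
W=[at('top',u-.125*0,v,.004) for u,v in c]; print(np.round(W,4)); ctr=np.mean(W,0)
y=(W[0]+W[3]-W[1]-W[2]); yaw=np.arctan2(-y[0],y[1]); print('mat',ctr,'yaw',yaw,np.linalg.norm(W[0]-W[1]),np.linalg.norm(W[1]-W[2]))
print('button z.075',at('top',366.75,137.5,.072))
h=[at('top',270+a/4,115+b/4,.06) for a,b in ((318,72),(428,52),(447,128),(340,157))]; print('housing',np.round(h,4),np.mean(h,0))
print('lens', at('top',270+394/4,115+161/4,.045))
b=at('top',428,163,.035)[:2]
a=yaw+np.pi
p,f=fitjar('top',(432,180),[b[0],b[1],a]); print('jar',p,f, p[2]-a)
p,f=fitjar('side',(335,281),p); print('jar side',p,f)
E
```

```text
[[ 0.5543  0.2778  0.004 ]
 [ 0.6301 -0.1734  0.004 ]
 [ 0.4548 -0.2017  0.004 ]
 [ 0.3788  0.2483  0.004 ]]
mat [0.5044988  0.03774094 0.004     ] yaw 0.16695394872492056 0.4574856751028763 0.17759602836556654
button z.075 [0.63578628 0.04358476 0.072     ]
housing [[0.6543 0.0845 0.06  ]
 [0.6644 0.0144 0.06  ]
 [0.6136 0.0062 0.06  ]
 [0.5977 0.0742 0.06  ]] [0.63249236 0.04481408 0.06      ]
lens [0.59847757 0.03870533 0.045     ]Traceback (most recent call last):
  File "<stdin>", line 10, in <module>
  File "fit.py", line 18, in fitjar
    r=minimize(cost,p0,method='Nelder-Mead',options=dict(initial_simplex=[np.array(p0)+d for d in ([0,0,0],[.01,0,0],[0,.01,0],[0,0,.1])],xatol=1e-5,fatol=1e-5))
    res = _minimize_neldermead(fun, x0, args, callback, bounds=bounds,
                               **options)
    fxcc = func(xcc)
    fx = function(np.copy(x), *(wrapper_args + args))
  File "fit.py", line 16, in cost
    h=(hull(n,p)[:,0]-[x0-.5+.5,y0])*k+k/2-.5; z=np.zeros_like(m); cv2.fillConvexPoly(z,np.int32(h.round()),1)
       ~~~~^^^^^
  File "fit.py", line 7, in hull
    for t in np.linspace(0,2*np.pi,40): P.append(proj(n,c+r*(np.cos(t)*b+np.sin(t)*np.array([0,0,1]))))
                                                 ~~~~^^^^^^^^^^^^^^^^^^^^^^^^^^^^^^^^^^^^^^^^^^^^^^^^^
  File "h.py", line 10, in proj
    i=vision.camera_info(n);K=np.array(i['intrinsics']);T=np.array(i['camera_from_world'])
ValueError: time passes only in moves, steps and waits
```

```bash
python3 -c "
from h import *
crop('side','pics/s1.png',280,190,140,130,5)"
```

```text
(no output)
```

View pics/s1.png

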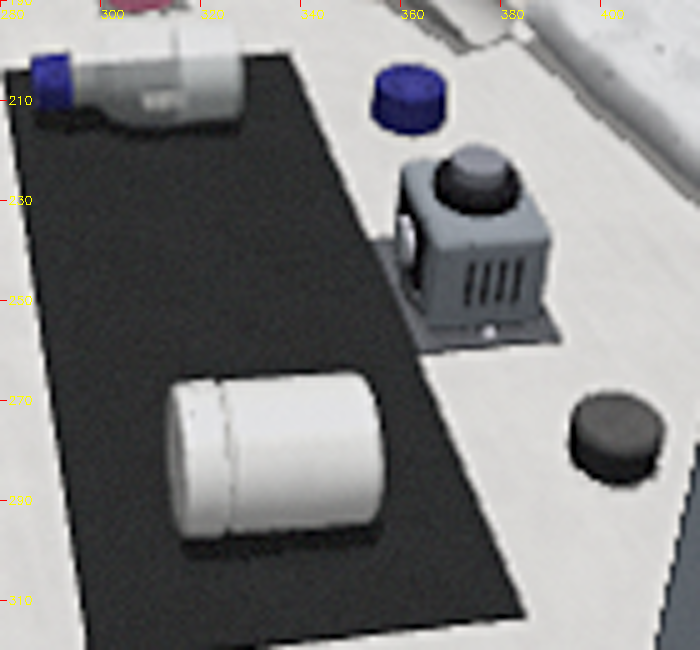

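```bash
sed -i '2a import functools\nC={n:{k:np.array(v) for k,v in vision.camera_info(n).items() if k in("intrinsics","camera_from_world")} for n in ("top","side")}' h.py; sed -i 's/i=vision.camera_info(n);/i=C[n];/;/functools/d' h.py
python3 - <<'E'
from fit import *
def tri(a,b):
    (c1,d1),(c2,d2)=ray('top',*a),ray('side',*b)
    s=np.linalg.lstsq(np.c_[d1,-d2],c2-c1,rcond=None)[0]; p,q=c1+s[0]*d1,c2+s[1]*d2
    return (p+q)/2,np.linalg.norm(p-q)
print('button',tri((366.75,137.5),(376.2,222.6)))
print('bottle base edge?')
c=[(338,208.5)]
for n,cs in (('side',[(281,204.5),(337.8,200.6),(384.6,313.6)]),): print('mat corners side',[at(n,*q,.004).round(4) for q in cs])
p=[.598,-.115,.167+np.pi]
p,f=fitjar('top',(432,180),p); print('jar',p,f, p[2]-np.pi)
p,f=fitjar('side',(335,281),p); print('jar side',p,f,p[2]-np.pi)
L=ray('side',361.2,238.2); print('lens side at z=.035',at('side',361.2,238.2,.035))
E
```

```text
button (array([0.63311156, 0.0442806 , 0.07703558]), np.float64(0.0014439843888061604))
bottle base edge?
mat corners side [array([0.38  , 0.2413, 0.004 ]), array([0.5522, 0.2717, 0.004 ]), array([ 0.6269, -0.1771,  0.004 ])]
jar [ 0.5711811  -0.10592795  3.43173973] 0.2135721566914227 0.29014707271365836
jar side [ 0.56586893 -0.11155973  3.26919154] 0.041861140498267835 0.1275988855908059
lens side at z=.035 [0.59829977 0.03593472 0.035     ]
```

```bash
python3 - <<'E'
from fit import *
for t in (45,55):
    p,f=fitjar('top',(432,180),[.568,-.11,.14+np.pi],t); print('jar',t,p,f, p[2]-np.pi)
    e=np.array([.986,.166]);l=np.array([.5985,.0383]);d=p[:2]-l;print('lens frame',d@e,d@[-.166,.986])
E
```

```text
jar 45 [ 0.56981188 -0.10862344  3.34040322] 0.07999770121548233 0.19881056658183027
lens frame -0.05267577218578777 -0.14010428230679586
jar 55 [ 0.57109748 -0.10800417  3.35240042] 0.127379546698154 0.21080776261801493
lens frame -0.0513053758553794 -0.13970709142872334
```

```bash
python3 - <<'E'
from fit import *
for z in (0,.08,.15): print(z,[at('top',*q,z).round(3)[:2] for q in ((445,70),(484,145),(515,202))])
s=bot.read_state();R=np.array(s['tcp_rot']);p=s['position']
for t in ([.544,-.160,.12],): print(R.T@(np.array(t)-p)*1000)
E
```

```text
0 [array([ 0.85 , -0.197]), array([ 0.627, -0.276]), array([ 0.47 , -0.336])]
0.08 [array([ 0.805, -0.167]), array([ 0.6 , -0.24]), array([ 0.455, -0.295])]
0.15 [array([ 0.765, -0.141]), array([ 0.576, -0.209]), array([ 0.443, -0.259])]
[ 420.28423724 -244.30952503   73.91474368]
```

```bash
python3 - <<'E'
from fit import *
for z in (0,.05,.1,.15): print(z,at('top',518,205,z).round(3)[:2],proj('side',at('top',518,205,z)).round(), proj('side',at('top',445,70,z)).round())
im=vision.capture('side'); cv2.imwrite('pics/s2.png',cv2.resize(im[290:400,270:430,::-1],None,fx=4,fy=4))
E
```

```text
0 [ 0.462 -0.343] [299. 392.] [498. 325.]
0.05 [ 0.453 -0.317] [294. 358.] [487. 299.]
0.1 [ 0.444 -0.291] [289. 324.] [475. 273.]
0.15 [ 0.436 -0.265] [285. 290.] [463. 246.]
```

View pics/s2.png

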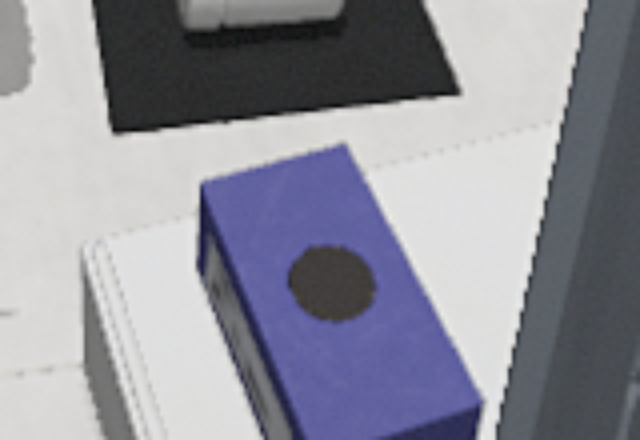

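The cabinet top is only about 6 cm high, so the gripper clears it. I'll move to behind the jar, staying high, and set the fingertip spacing on the way.

```bash
python3 -m jog '[[[420,-244,0],[0,0,-73.8],0.75],[[420,-244,0],[0,0,-73.8],0.75],[[420,-244,0],[0,0,-73.8],0.75],[[420,-244,0],[0,0,-73.8],0.75],[[420,-244,0],[0,0,-73.8],0.75],[[420,-244,0],[0,0,-73.8],0.75],[[420,-244,0],[0,0,-73.8],0.75],[[420,-244,0],[0,0,-73.8],0.75],[[420,-244,0],[0,0,-73.8],0.75],[[420,-244,0],[0,0,-73.8],0.75],[[420,-244,0],[0,0,-73.8],0.75],[[420,-244,0],[0,0,-73.8],0.75]]'; python3 -m jog '[[[0,0,0],[0,0,0],0.75],[[0,0,0],[0,0,0],0.75],[[0,0,0],[0,0,0],0.75]]';python3 -c "
from h import *
s=bot.read_state();print(s['position'],s['tcp_rot'],s['opening'])
R=np.array(s['tcp_rot']);print(R.T@(np.array([.544,-.16,.13])-s['position'])*1000, np.degrees(np.arctan2(R[1,0],R[0,0])))"
```

```text
time_s: 1.5
position: [0.5456, -0.1571, 0.1943]
tcp_rot: [[-0.17, 0.985, 0.001], [0.985, 0.17, 0.001], [0.001, 0.001, -1.0]]
force: [-0.5, 0.4, -0.9]
opening: 0.269
time_s: 1.75
position: [0.5436, -0.1608, 0.1939]
tcp_rot: [[-0.167, 0.986, -0.0], [0.986, 0.167, -0.001], [-0.0, -0.001, -1.0]]
force: [-0.1, -0.6, -0.1]
opening: 0.25
[ 0.54357593 -0.16084593  0.19393123] [[-1.66679825e-01  9.86010965e-01 -4.61615052e-04]
 [ 9.86010958e-01  1.66679562e-01 -5.60685848e-04]
 [-4.75900600e-04 -5.48612519e-04 -9.99999736e-01]] 0.24961669576470674
[ 0.79383412  0.59420728 63.93054167] 99.59483396177212
```

```bash
python3 -m jog '[[[-7,0,30],[0,0,0],0.75],[[-7,0,60],[0,0,0],0.75],[[-7,0,90],[0,0,0],0.75],[[-7,0,115],[0,0,0],0.75],[[-7,0,130],[0,0,0],0.75],[[-7,0,138],[0,0,0],0.75],[[-7,0,142],[0,0,0],0.75],[[-7,0,146],[0,0,0],0.75],[[-7,0,146],[0,0,0],0.75],[[-7,0,146],[0,0,0],0.75]]';python3 -c "
from h import *
crop('side','pics/s3.png',270,190,140,130,5)"
```

```text
time_s: 2.58
position: [0.5456, -0.168, 0.0488]
tcp_rot: [[-0.166, 0.986, 0.002], [0.986, 0.166, -0.001], [-0.001, 0.001, -1.0]]
force: [-0.0, 0.2, 0.4]
opening: 0.252
```

View pics/s3.png

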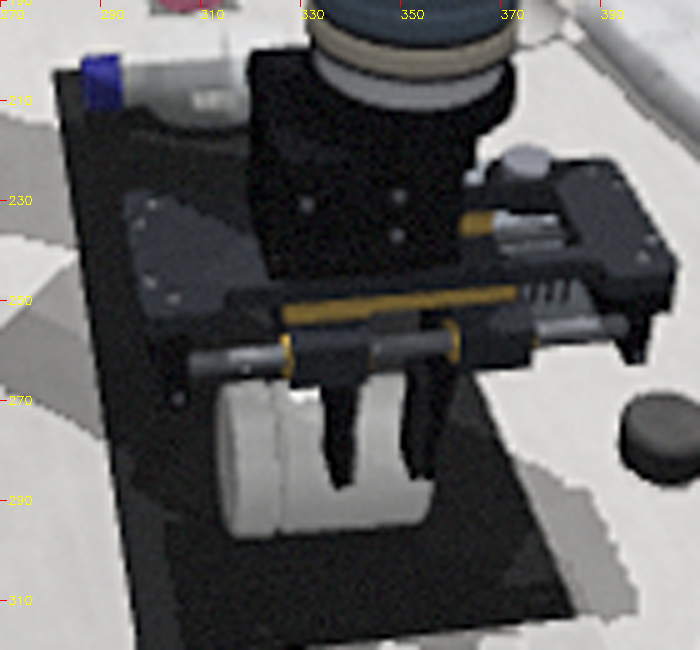

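Both fingertips sit behind the jar's body section, at about columns 338 and 353, short of the lid. I'll start pushing gently.

```bash
python3 -m jog '[[[2,0,0],[0,0,0],0.75],[[4,0,0],[0,0,0],0.75],[[6,0,0],[0,0,0],0.75],[[8,0,0],[0,0,0],0.75],[[10,0,0],[0,0,0],0.75],[[12,0,0],[0,0,0],0.75],[[14,0,0],[0,0,0],0.75],[[16,0,0],[0,0,0],0.75],[[18,0,0],[0,0,0],0.75],[[20,0,0],[0,0,0],0.75],[[22,0,0],[0,0,0],0.75],[[24,0,0],[0,0,0],0.75]]';python3 -c "
from fit import *
bot.read_state();crop('top','pics/t2.png',270,115,200,135,4)"
```

```text
time_s: 3.63
position: [0.5411, -0.1435, 0.048]
tcp_rot: [[-0.166, 0.986, 0.0], [0.986, 0.166, -0.0], [-0.0, 0.0, -1.0]]
force: [0.8, -0.8, -1.1]
opening: 0.248
```

View pics/t2.png

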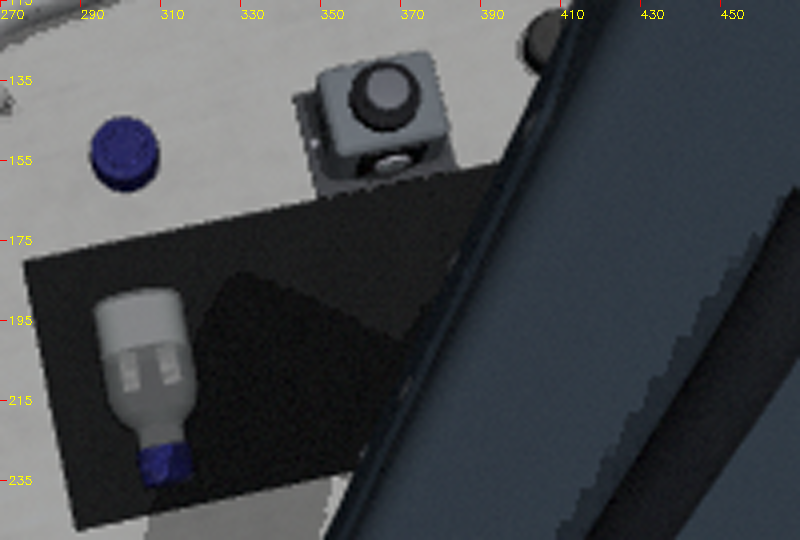

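```bash
python3 -m jog '[[[2.5,0,0],[0,0,0],0.75],[[5,0,0],[0,0,0],0.75],[[7.5,0,0],[0,0,0],0.75],[[10,0,0],[0,0,0],0.75],[[12.5,0,0],[0,0,0],0.75],[[15,0,0],[0,0,0],0.75],[[17.5,0,0],[0,0,0],0.75],[[20,0,0],[0,0,0],0.75],[[22.5,0,0],[0,0,0],0.75],[[25,0,0],[0,0,0],0.75],[[27.5,0,0],[0,0,0],0.75],[[30,0,0],[0,0,0],0.75]]';python3 -c "
from fit import *
bot.read_state();crop('side','pics/s4.png',270,190,140,130,5)"
```

```text
time_s: 4.68
position: [0.536, -0.1139, 0.048]
tcp_rot: [[-0.166, 0.986, 0.0], [0.986, 0.166, 0.0], [0.0, 0.0, -1.0]]
force: [-1.2, -0.2, -0.3]
opening: 0.25
```

View pics/s4.png

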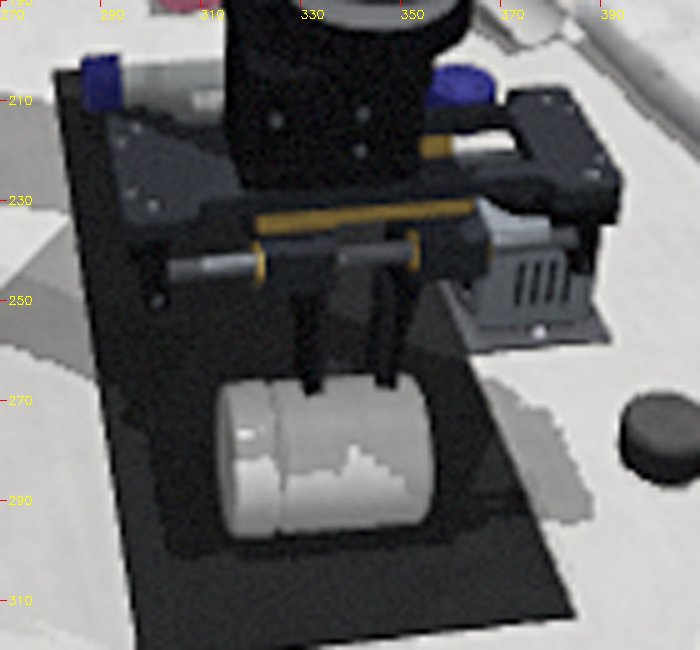

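```bash
python3 - <<'E'
from fit import *
s=bot.read_state();print(s['position'],s['force'],s['time_s'],s['tau'])
print(proj('side',s['position']),proj('side',np.array([.5456,-.168,.0488])))
p,f=fitjar('side',(325,281),[.566,-.111,3.27]); print('jar side',p,f,p[2]-np.pi)
print(proj('side',np.array([p[0],p[1],.0365])))
for n in C: print(n,C[n]['camera_from_world'][:3,3])
E
```

```text
[ 0.5357514  -0.11336478  0.04793192] [-0.17675018 -0.23649114 -0.02127393] 4.7333 [-5.61416019e-01 -4.13918996e+01 -1.06973496e+01 -2.53962044e-02
 -2.47553817e-02  7.42760516e-03]
[339.1664137 274.7339094] [345.48197627 293.3141261 ]
jar side [ 0.56578993 -0.11334037  3.23091552] 0.07669052967480527 0.08932286675897494
[353.00882009 279.08360261]
top [ 0.18479003 -0.47354598 -0.90710547]
side [-0.49471488 -0.13314452 -0.88351292]
```

The tips appear about 18 mm higher in the picture than the reported TCP projects, and the jar hasn't moved. They seem to be at about the height of the jar's top line. I'll test that by lowering in small steps and watching the force.

```bash
python3 -m jog '[[[0,0,0.5],[0,0,0],0.75],[[0,0,1],[0,0,0],0.75],[[0,0,1],[0,0,0],0.75],[[0,0,1],[0,0,0],0.75]]';python3 -m jog '[[[0,0,0.5],[0,0,0],0.75],[[0,0,1],[0,0,0],0.75],[[0,0,1],[0,0,0],0.75],[[0,0,1],[0,0,0],0.75]]'; python3 -c "
from h import *
i=vision.camera_info('wrist'); K=np.array(i['intrinsics']);M=np.linalg.inv(np.array(i['mount']))
for z in (0,-.0187):
  q=M@[0,0,z,1];q=K@[q[0],-q[1],-q[2]];print(q[:2]/q[2])
im=vision.capture('wrist'); cv2.imwrite('pics/w1.png',im[:,:,::-1])"
```

```text
time_s: 5.12
position: [0.5361, -0.1143, 0.0469]
tcp_rot: [[-0.166, 0.986, -0.0], [0.986, 0.166, 0.0], [0.0, -0.0, -1.0]]
force: [0.3, 1.0, 0.8]
opening: 0.248
time_s: 5.45
position: [0.536, -0.1141, 0.0459]
tcp_rot: [[-0.166, 0.986, -0.0], [0.986, 0.166, 0.0], [0.0, -0.0, -1.0]]
force: [0.2, -1.2, -0.1]
opening: 0.252
[310.8033981  229.75664374]
[310.75092876 241.36447881]
```

View pics/w1.png

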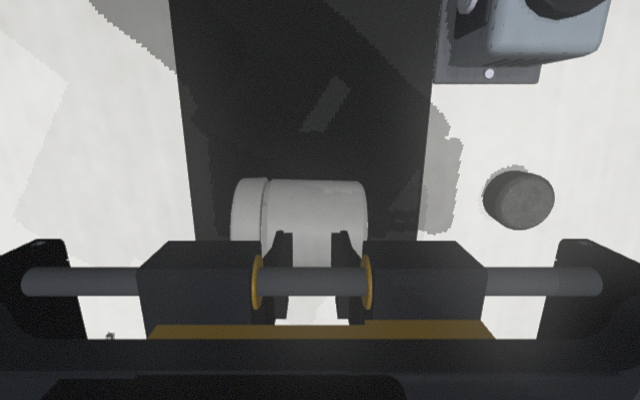

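```bash
python3 - <<'E'
from h import *
i=vision.camera_info('wrist'); K=np.array(i['intrinsics']);Mt=np.array(i['mount']);M=np.linalg.inv(Mt)
def pw(p):
  q=M@[*p,1];q=K@[q[0],-q[1],-q[2]];return (q[:2]/q[2]).round(1)
for z in (0,-.0187):
  for x in (-.0095,.0095): print(z,x,pw([x,-.011,z]),pw([x,.011,z]),pw([x,.025,z]))
print(Mt.round(3))
s=bot.read_state();R=np.array(s['tcp_rot']);p=s['position']
def ww(P): return pw(R.T@(np.array(P)-p))
# jar corners expected at unmoved pose
a=3.28;ax=np.array([np.cos(a),np.sin(a),0]);b=np.array([ax[1],-ax[0],0]);base=np.array([.568,-.110,.0365])
for l in (0,.064,.082): print('jar',l,[ww(base+l*ax+.032*(np.cos(t)*b+np.sin(t)*np.array([0,0,1]))) for t in (0,.8,1.57)])
print('b',b,'stopper',[ww(at('top',270+557/4,115+40/4,.027))],'mat',ww([.6301,-.1734,.004]),ww([.5543,.2778,.004]))
E
```

```text
0 -0.0095 [294.2 243.1] [327.4 243.1] [348.5 243.1]
0 0.0095 [293.8 216. ] [327.8 216. ] [349.5 216. ]
-0.0187 -0.0095 [292.6 255.9] [328.9 255.8] [352.  255.8]
-0.0187 0.0095 [292.1 226.5] [329.4 226.5] [353.2 226.4]
[[-0.     0.961  0.276  0.076]
 [ 1.     0.    -0.     0.   ]
 [-0.     0.276 -0.961 -0.19 ]
 [ 0.     0.     0.     1.   ]]
jar 0 [array([361.2, 180.7]), array([365.9, 205.1]), array([365.6, 245.9])]
jar 0.064 [array([263.7, 178. ]), array([258.2, 202.2]), array([256.4, 243.1])]
jar 0.082 [array([236.2, 177.2]), array([227.8, 201.3]), array([225.5, 242.3])]
b [-0.13796587  0.99043698  0.        ] stopper [array([525.1, 202. ])] mat [408.5 292.8] [ 497.2 -610.2]
```

The wrist picture agrees: the jar is at its original place, and the fingertips end about 25 mm short of the nominal TCP at this closure. I'll lift and compare the fingertips at several closures in one tiled picture.

```bash
cat > cap.py <<'E'
import sys; from h import *
s=bot.read_state(); print(s['position'],s['opening'],proj('side',s['position']))
w=vision.capture('wrist')[180:340,160:480,::-1]; d=vision.capture('side')[190:310,270:410,::-1]
np.savez('pics/%s.npz'%sys.argv[1],w=w,d=d,p=s['position'])
E
python3 -m jog '[[[0,0,-20],[0,0,0],0.75],[[0,0,-40],[0,0,0],0.75],[[0,0,-50],[0,0,0],0.75],[[0,0,-50],[0,0,0],0.75],[[0,0,-50],[0,0,0],0.75]]' >/dev/null; python3 cap.py c75
python3 -m jog '[[[0,0,0],[0,0,0],1],[[0,0,0],[0,0,0],1],[[0,0,0],[0,0,0],1],[[0,0,0],[0,0,0],1],[[0,0,0],[0,0,0],1],[[0,0,0],[0,0,0],1]]' >/dev/null; python3 cap.py c100
python3 -m jog '[[[0,0,0],[0,0,0],0],[[0,0,0],[0,0,0],0],[[0,0,0],[0,0,0],0],[[0,0,0],[0,0,0],0],[[0,0,0],[0,0,0],0],[[0,0,0],[0,0,0],0],[[0,0,0],[0,0,0],0],[[0,0,0],[0,0,0],0],[[0,0,0],[0,0,0],0],[[0,0,0],[0,0,0],0]]' |head -1; python3 cap.py c0
python3 -c "
from h import *
r=[]
for n in ('c75','c100','c0'):
    z=np.load(f'pics/{n}.npz'); a=cv2.resize(z['d'],None,fx=2.6,fy=2.6)[:200]; b=cv2.resize(z['w'],(436,200))
    b=cv2.resize(z['w'],(400,200)); d=cv2.resize(z['d'],None,fx=400/140,fy=400/140)[100:300]
    q=proj('side',z['p']); cv2.circle(d,(int((q[0]-270)*400/140),int((q[1]-190)*400/140-100)),4,(0,0,255),1)
    r.append(np.hstack([b,d]))
cv2.imwrite('pics/tips.png',np.vstack(r))"
```

```text
[ 0.53635224 -0.11422848  0.09629029] 0.2494525483523687 [340.71749941 256.98537252]
[ 0.5360466  -0.11410188  0.0958018 ] 0.006558706572036607 [340.55168053 257.13084974]
time_s: 7.45
[ 0.53609771 -0.11411446  0.0959496 ] 0.6825470976584331 [340.58093342 257.07839784]
```

View pics/tips.png

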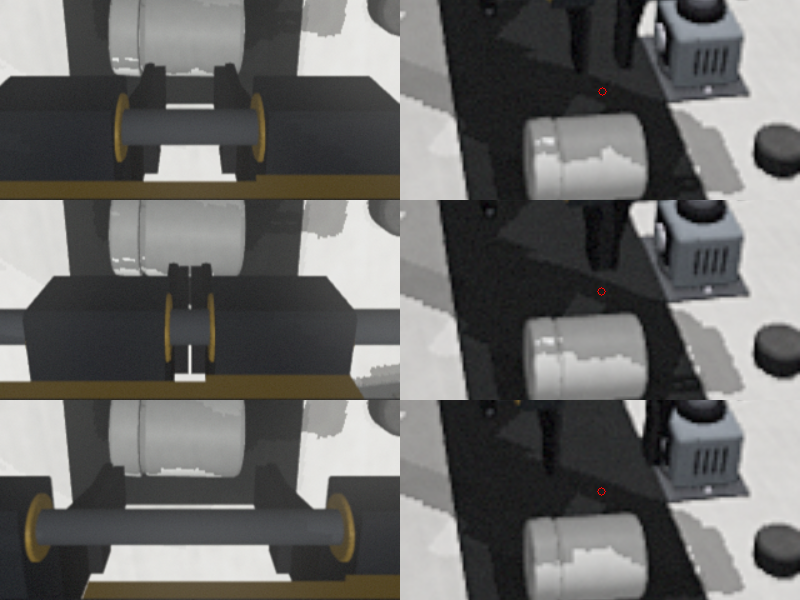

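```bash
python3 - <<'E'
from h import *
for z in (.0488,.056,.060,.064,.068,.072): print(z,proj('side',np.array([.5456,-.168,z])).round(1),proj('side',np.array([.5456,-.1775,z])).round(1), 'now',proj('side',np.array([.536,-.114,z+.048])).round(1),proj('side',np.array([.536,-.1235,z+.048])).round(1))
E
python3 -m jog '[[[0,0,20],[0,0,0],0.75],[[0,0,40],[0,0,0],0.75],[[0,0,49],[0,0,0],0.75],[[0,0,50],[0,0,0],0.75],[[0,0,50],[0,0,0],0.75],[[0,0,50.5],[0,0,0],0.75],[[0,0,51],[0,0,0],0.75],[[0,0,51],[0,0,0],0.75],[[0,0,51],[0,0,0],0.75]]'
python3 -m jog '[[[0,0,0.5],[0,0,0],0.75],[[0,0,1],[0,0,0],0.75],[[0,0,1],[0,0,0],0.75]]'
```

```text
0.0488 [345.5 293.3] [345.8 296.8] now [340.6 256.7] [340.8 259.7]
0.056 [345.7 290.6] [346.  294.1] now [340.7 253.9] [341.  256.9]
0.06 [345.8 289.1] [346.1 292.6] now [340.9 252.4] [341.1 255.3]
0.064 [346.  287.6] [346.3 291.1] now [341.  250.8] [341.2 253.8]
0.068 [346.1 286.1] [346.4 289.6] now [341.1 249.2] [341.3 252.2]
0.072 [346.2 284.5] [346.5 288. ] now [341.2 247.6] [341.4 250.6]
time_s: 8.3
position: [0.5366, -0.1143, 0.0456]
tcp_rot: [[-0.166, 0.986, 0.001], [0.986, 0.166, -0.001], [-0.001, 0.001, -1.0]]
force: [-0.4, 0.2, 0.3]
opening: 0.287
time_s: 8.55
position: [0.5361, -0.1141, 0.044]
tcp_rot: [[-0.166, 0.986, 0.0], [0.986, 0.166, -0.0], [-0.0, 0.0, -1.0]]
force: [-0.7, -0.4, -0.1]
opening: 0.257
```

```bash
python3 - <<'E'
from h import *
im=vision.capture('side').min(2).astype(int); a=np.load('pics/c75.npz')
for c in (322,330,338,346,350):
    print(c,'now',im[256:304:2,c].tolist()); print(c,'c75',a['d'].min(2)[66:114:2,c-270].tolist())
E
```

```text
322 now [26, 27, 34, 30, 23, 106, 143, 145, 151, 159, 152, 150, 152, 188, 195, 184, 169, 151, 133, 124, 108, 22, 24, 39]
322 c75 [31, 28, 25, 26, 25, 102, 143, 147, 143, 239, 151, 145, 213, 201, 195, 184, 171, 154, 134, 126, 108, 22, 26, 35]
330 now [7, 9, 15, 6, 13, 0, 48, 116, 153, 156, 157, 151, 150, 152, 143, 184, 167, 148, 128, 123, 61, 24, 21, 45]
330 c75 [26, 25, 44, 42, 40, 117, 142, 147, 150, 157, 153, 153, 144, 205, 191, 180, 167, 150, 128, 122, 59, 29, 24, 42]
338 now [25, 26, 31, 35, 39, 133, 140, 148, 155, 159, 154, 152, 163, 167, 158, 176, 161, 142, 127, 126, 20, 26, 38, 43]
338 c75 [31, 27, 40, 42, 33, 131, 144, 149, 154, 160, 156, 149, 191, 198, 188, 178, 162, 143, 127, 126, 23, 25, 36, 41]
346 now [13, 18, 27, 21, 27, 23, 27, 156, 157, 158, 156, 149, 152, 147, 181, 174, 158, 139, 124, 95, 15, 31, 33, 38]
346 c75 [27, 24, 25, 34, 41, 140, 144, 148, 156, 159, 153, 139, 206, 195, 186, 174, 157, 139, 122, 93, 15, 19, 28, 38]
350 now [11, 14, 19, 25, 60, 144, 154, 150, 155, 154, 154, 153, 152, 151, 144, 138, 146, 135, 126, 88, 19, 18, 48, 40]
350 c75 [36, 29, 26, 26, 55, 141, 145, 147, 154, 156, 153, 150, 183, 195, 187, 175, 154, 133, 125, 86, 22, 22, 44, 42]
```

```bash
python3 - <<'E'
from h import *
from scipy.optimize import least_squares
i=vision.camera_info('wrist'); K=np.array(i['intrinsics']);Mt=np.array(i['mount'])
p=np.array([.536,-.1141,.0459]);R=np.array([[-.166,.986,0],[.986,.166,0],[0,0,-1]])
def w(u,v,z,dz=0):
    d=np.linalg.solve(K,[u,v,1.]);d=R@Mt[:3,:3]@np.array([d[0],-d[1],-d[2]]);c=R@Mt[:3,3]+p+[0,0,dz]
    return c+d*(z-c[2])/d[2]
for dz in (0,.008,.016,.025):
    a=w(177,100,.004,dz);b=w(427,100,.004,dz);e=np.array([.986,.166,0])
    st=w(519,201,.02,dz); f=w(435,82,0.003,dz);g=w(542,82,.003,dz)
    print(dz,'mat width',(b-a)@e,'stopper',st.round(4),'foot',(g-f)@e, f.round(4))
print('top cam: stopper',at('top',270+557/4,115+44/4,.02).round(4)); print(list(i))
E
```

```text
0 mat width 0.17784859600388747 stopper [ 0.6827 -0.0773  0.02  ] foot 0.07532326390960925 [ 0.6066 -0.0066  0.003 ]
0.008 mat width 0.1839736634326744 stopper [ 0.6886 -0.0787  0.02  ] foot 0.07790626119861888 [ 0.6094 -0.0055  0.003 ]
0.016 mat width 0.1900987308614613 stopper [ 0.6944 -0.08    0.02  ] foot 0.08048925848762874 [ 0.6122 -0.0043  0.003 ]
0.025 mat width 0.19698943171884667 stopper [ 0.7011 -0.0816  0.02  ] foot 0.08339513043776471 [ 0.6154 -0.0031  0.003 ]
top cam: stopper [ 0.6822 -0.0776  0.02  ]
['intrinsics', 'mount']
```

Still no contact, so the finger ends really are about 24 mm short of the nominal TCP, and the nominal grasp point sits close to the 62 mm limit when the fingers are vertical. Tilting the tool about 35° forward puts a fingertip edge on the jar's top and keeps the grasp point safely high.

```bash
python3 -m jog '[[[0,0,-20],[0,0,0],0.75],[[0,0,-45],[0,0,0],0.75],[[10,0,-45],[0,7,0],0.75],[[20,0,-45],[0,14,0],0.75],[[20,0,-45],[0,21,0],0.75],[[20,0,-45],[0,28,0],0.75],[[20,0,-45],[0,35,0],0.75],[[20,0,-30],[0,35,0],0.75],[[20,0,-18],[0,35,0],0.75],[[20,0,-18],[0,35,0],0.75],[[20,0,-18],[0,35,0],0.75]]'
python3 -c "
from h import *
import json
s=bot.read_state();print(s['joint_positions'],s['force'])
w=vision.capture('wrist')[100:400,120:520,::-1];d=vision.capture('side')[190:310,230:430,::-1]
cv2.imwrite('pics/tilt.png',np.hstack([w,cv2.resize(d,(500,300))])[:,:800])
cv2.imwrite('pics/tilt.png',np.hstack([cv2.resize(w,(350,262)),cv2.resize(d,(437,262))]))"
```

```text
time_s: 9.52
position: [0.5319, -0.0931, 0.0616]
tcp_rot: [[-0.136, 0.986, -0.098], [0.807, 0.167, 0.567], [0.575, -0.002, -0.818]]
force: [0.6, -0.3, -0.2]
opening: 0.251
[-36.71351006  45.23797496  88.54182349  24.25040709  74.64343519
 -58.77821592] [ 0.63838197 -0.3188244  -0.16799151]
```

View pics/tilt.png

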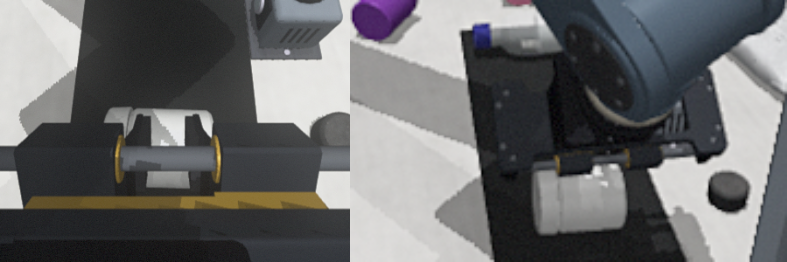

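```bash
python3 -m jog '[[[-2.3,0,3.3],[0,0,0],0.75],[[-3.4,0,4.9],[0,0,0],0.75],[[-4.3,0,6.1],[0,0,0],0.75],[[-4.3,0,6.1],[0,0,0],0.75],[[-4.3,0,6.1],[0,0,0],0.75]]'|grep -v rot
for i in 1 2 3; do python3 -m jog '[[[-0.6,0,0.8],[0,0,0],0.75],[[-0.6,0,0.8],[0,0,0],0.75],[[-0.6,0,0.8],[0,0,0],0.75]]'|egrep 'pos|force|time'; done
```

```text
time_s: 10.03
position: [0.5328, -0.0943, 0.0546]
force: [0.3, -0.6, 0.3]
opening: 0.248
time_s: 10.28
position: [0.5328, -0.0945, 0.0535]
force: [0.6, -0.1, -0.7]
time_s: 10.53
position: [0.5327, -0.0945, 0.0524]
force: [0.2, -0.5, -0.1]
time_s: 10.78
position: [0.5327, -0.0945, 0.0514]
force: [0.0, -1.0, -0.1]
```

```bash

for i in 1 2 3; do python3 -m jog '[[[-0.6,0,0.8],[0,0,0],0.75],[[-0.6,0,0.8],[0,0,0],0.75],[[-0.6,0,0.8],[0,0,0],0.75]]'|egrep 'pos|force|time'; done
```

```text
time_s: 11.03
position: [0.5328, -0.0945, 0.0505]
force: [-0.0, -0.2, -0.6]
time_s: 11.28
position: [0.5327, -0.0946, 0.0495]
force: [-1.0, 0.9, -0.8]
time_s: 11.53
position: [0.5328, -0.0946, 0.0485]
force: [-0.4, 0.3, 0.0]
```

```bash
python3 - <<'E'
from h import *
im=vision.capture('side').min(2).astype(int); a=np.load('pics/c75.npz')
for c in (322,326,330,334,338,342,346,350): print(c,im[256:304:2,c].tolist())
print('tcp px',proj('side',bot.read_state()['position']))
w=vision.capture('wrist').min(2).astype(int)
for c in (275,280,284,288,312,340,345): print('w',c,w[200:260:3,c].tolist())
E
```

```text
322 [19, 22, 28, 31, 33, 8, 151, 90, 59, 149, 161, 157, 154, 153, 152, 148, 137, 133, 126, 122, 110, 20, 27, 30]
326 [14, 0, 7, 13, 15, 30, 28, 21, 20, 28, 0, 145, 142, 136, 138, 136, 122, 125, 118, 120, 59, 17, 22, 27]
330 [12, 18, 17, 32, 12, 37, 36, 39, 34, 24, 53, 159, 149, 153, 149, 147, 140, 133, 126, 124, 61, 24, 24, 25]
334 [14, 24, 33, 28, 16, 42, 39, 41, 40, 23, 114, 158, 152, 150, 150, 145, 139, 130, 128, 126, 39, 26, 17, 24]
338 [35, 37, 34, 22, 22, 36, 35, 35, 34, 20, 152, 166, 158, 154, 150, 143, 139, 132, 128, 127, 35, 24, 28, 28]
342 [10, 23, 21, 9, 10, 231, 125, 62, 166, 180, 169, 164, 160, 158, 149, 139, 136, 133, 126, 125, 14, 22, 31, 19]
346 [18, 14, 17, 15, 26, 11, 78, 56, 149, 204, 205, 163, 151, 151, 145, 142, 138, 132, 128, 97, 18, 24, 19, 27]
350 [20, 14, 10, 15, 25, 7, 71, 45, 162, 156, 155, 154, 151, 152, 149, 143, 137, 130, 125, 87, 17, 24, 20, 22]
tcp px [337.40748007 268.54822521]
w 275 [44, 43, 48, 43, 49, 46, 127, 136, 142, 147, 150, 122, 59, 41, 39, 42, 46, 43, 46, 42]
w 280 [45, 47, 47, 46, 48, 47, 125, 135, 142, 151, 95, 45, 40, 42, 44, 41, 43, 48, 47, 46]
w 284 [44, 45, 42, 44, 47, 46, 121, 135, 143, 149, 152, 78, 51, 47, 49, 49, 52, 48, 49, 53]
w 288 [42, 46, 44, 46, 43, 48, 123, 134, 142, 147, 153, 63, 48, 46, 51, 46, 48, 54, 49, 44]
w 312 [42, 46, 45, 47, 53, 51, 123, 174, 196, 209, 218, 223, 228, 230, 230, 230, 214, 182, 176, 183]
w 340 [46, 59, 59, 60, 61, 64, 82, 172, 191, 208, 177, 66, 51, 56, 56, 60, 62, 56, 60, 62]
w 345 [54, 56, 60, 58, 63, 60, 81, 171, 191, 206, 161, 52, 50, 49, 52, 55, 54, 52, 59, 55]
```

```bash
python3 - <<'E'
from h import *
i=vision.camera_info('wrist'); K=np.array(i['intrinsics']);Mt=np.array(i['mount']);M=np.linalg.inv(Mt)
s=bot.read_state();R=np.array(s['tcp_rot']);p=np.array(s['position'])
e=np.array([-.166,.986,0]);jc=np.array([.5365,-.1145,0])
d=np.linalg.solve(K,[311,232,1.]);d=Mt[:3,:3]@np.array([d[0],-d[1],-d[2]]);c=Mt[:3,3]
for t in (-.015,-.020,-.025,-.03,-.035):
    q=c+d*(t-c[2])/d[2]; W=R@q+p; f=(W-jc)@e
    print('tool',q.round(4),'fwd of jar',round(f,4),'z',W[2].round(4),'dist from axis',np.hypot(f,W[2]-.0365).round(4))
def row(f,z):
    P=jc+e*f+[0,0,z]; q=M[:3]@np.append(R.T@(P-p),1); q=K@[q[0],-q[1],-q[2]]; return (q[1]/q[2]).round(1)
print('crown',row(0,.0685),'sil',[row(.032*np.cos(t),.0365+.032*np.sin(t)) for t in (0,.3,.6,.9,1.2)], 'TCP fwd',(p-jc)@e)
E
```

```text
tool [ 0.0042  0.0002 -0.015 ] fwd of jar 0.0151 z 0.0633 dist from axis 0.0307
tool [ 0.0063  0.0002 -0.02  ] fwd of jar 0.0139 z 0.0685 dist from axis 0.0349
tool [ 0.0083  0.0002 -0.025 ] fwd of jar 0.0127 z 0.0738 dist from axis 0.0394
tool [ 0.0103  0.0002 -0.03  ] fwd of jar 0.0115 z 0.079 dist from axis 0.0441
tool [ 0.0124  0.0002 -0.035 ] fwd of jar 0.0103 z 0.0843 dist from axis 0.0489
crown 255.7 sil [np.float64(217.0), np.float64(215.3), np.float64(217.8), np.float64(225.0), np.float64(236.6)] TCP fwd 0.020209662526641047
```

```bash
python3 - <<'E'
from h import *
def tri(a,b):
    (c1,d1),(c2,d2)=ray('top',*a),ray('side',*b)
    s=np.linalg.lstsq(np.c_[d1,-d2],c2-c1,rcond=None)[0]; p,q=c1+s[0]*d1,c2+s[1]*d2
    return ((p+q)/2).round(3),np.linalg.norm(p-q).round(4)
print(tri((530,182),(320.5,336)),tri((517,163),(356,326)))
s=bot.read_state()
for q in ((320.5,336),(356,326),(390.5,390)): print([at('side',*q,z).round(3)[:2] for z in (.06,.09,.12)])
E
```

```text
(array([ 0.495, -0.321,  0.11 ]), np.float64(0.0011)) (array([ 0.547, -0.3  ,  0.107]), np.float64(0.0074))
[array([ 0.496, -0.28 ]), array([ 0.495, -0.305]), array([ 0.494, -0.329])]
[array([ 0.558, -0.258]), array([ 0.553, -0.284]), array([ 0.549, -0.31 ])]
[array([ 0.598, -0.374]), array([ 0.591, -0.393]), array([ 0.585, -0.413])]
```

The fingers are shorter than expected, about 30 mm from the nominal TCP. I'll tilt to about 47° for more grasp-height margin, then touch down again.

```bash
python3 -m jog '[[[14.4,0,-20.5],[0,0,0],0.75],[[20.9,0,-15.9],[0,6,0],0.75],[[20.9,0,-15.9],[0,12,0],0.75],[[13.1,0,-4.8],[0,12,0],0.75],[[13.1,0,-4.8],[0,12,0],0.75],[[13.1,0,-4.8],[0,12,0],0.75]]'
python3 -c "
from h import *
s=bot.read_state();R=np.array(s['tcp_rot']);p=s['position'];e=np.array([-.166,.986,0])
print('fwd',(p-np.array([.5365,-.1145,0]))@e,'down/mm',R.T@[0,0,-1],'fwd/mm',R.T@e)"
```

```text
time_s: 12.13
position: [0.5305, -0.0859, 0.0589]
tcp_rot: [[-0.111, 0.986, -0.123], [0.672, 0.166, 0.722], [0.732, -0.002, -0.681]]
force: [0.0, -0.0, -0.0]
opening: 0.249
fwd 0.029158562013799114 down/mm [-0.73202498  0.00243007  0.68127345] fwd/mm [6.81191311e-01 1.93067739e-04 7.31936036e-01]
```

```bash
python3 -m jog '[[[-1.5,0,1.4],[0,0,0],0.75],[[-2.9,0,2.7],[0,0,0],0.75],[[-2.9,0,2.7],[0,0,0],0.75]]'|egrep 'pos|force'
for i in 1 2 3 4; do python3 -m jog '[[[-0.7,0,0.7],[0,0,0],0.75],[[-0.7,0,0.7],[0,0,0],0.75]]'|egrep 'pos|force|time'; done
```

```text
position: [0.5314, -0.0861, 0.0563]
force: [-0.5, 0.0, 0.2]
time_s: 12.55
position: [0.5316, -0.0865, 0.0553]
force: [-0.4, -0.5, 0.5]
time_s: 12.72
position: [0.5316, -0.0865, 0.0545]
force: [-0.0, -1.1, 1.0]
time_s: 12.88
position: [0.5316, -0.0862, 0.054]
force: [-0.2, 0.9, 4.8]
time_s: 13.05
position: [0.5315, -0.0858, 0.0538]
force: [0.2, 0.4, 7.2]
```

Contact is at TCP z = 0.054, where I predicted it, with the nominal grasp point at 66 mm. Now I'll do the first rolling stroke along the arc.

```bash
python3 -m jog '[[[1.9,0,2.1],[0,0,0],0.75],[[3.7,0,4.2],[0,0,0],0.75],[[5.5,0,6.3],[0,0,0],0.75],[[7.2,0,8.5],[0,0,0],0.75],[[8.9,0,10.8],[0,0,0],0.75],[[10.6,0,13],[0,0,0],0.75],[[12.1,0,15.3],[0,0,0],0.75],[[13.6,0,17.5],[0,0,0],0.75],[[15.1,0,19.9],[0,0,0],0.75],[[16.5,0,22.2],[0,0,0],0.75],[[16.5,0,22.2],[0,0,0],0.75]]'|egrep 'pos|force|time'
python3 -m jog '[[[7,0,-7],[0,0,0],0.75],[[14,0,-14],[0,0,0],0.75],[[14,0,-14],[0,0,0],0.75],[[14,0,-14],[0,0,0],0.75]]'|egrep 'pos|force|time'
python3 - <<'E'
from h import *
s=bot.read_state();R=np.array(s['tcp_rot']);p=np.array(s['position']);e=np.array([-.166,.986,0])
i=vision.camera_info('wrist'); K=np.array(i['intrinsics']);Mt=np.array(i['mount'])
w=vision.capture('wrist').min(2).astype(int)
c=312; col=w[:,305:320].mean(1); r=np.where(np.diff(col)>30)[0]; print(col[150:260:4].round(), r)
from fit import fitjar
for t in (75,100): print('side',fitjar('side',(335,276),[.563,-.097,3.25],t))
print(p,s['joint_positions'])
E
```

```text
time_s: 13.97
position: [0.5274, -0.0576, 0.0511]
force: [1.3, 3.4, 8.9]
time_s: 14.3
position: [0.5275, -0.0609, 0.0691]
force: [-0.7, 0.3, -0.1]
[48. 42. 37. 34. 35. 36. 35. 34. 34. 35. 35. 34. 35. 36. 36. 36. 36. 35.
 37. 36. 37. 38. 38. 38. 39. 39. 41. 99.] [  8   9 257 295 296]
side (array([ 0.56381171, -0.09873371,  3.23747597]), np.float64(0.25463093968350714))
side (array([ 0.56586126, -0.10315078,  3.14308598]), np.float64(0.30933633295838026))
[ 0.5274662  -0.06094218  0.06914793] [-37.90851611  49.08925593  87.1201902   29.84174419  83.00392033
 -61.94524152]
```

```bash
cat > wj.py <<'E'
from h import *
from scipy.optimize import least_squares
E=np.array([-.166,.986,0]);X=np.array([.986,.166,0]);L=np.array([.5985,.0383,0])
def meas(yg,cols=range(245,362,6),xb=-.053,verbose=True):
    s=bot.read_state();R=np.array(s['tcp_rot']);p=np.array(s['position'])
    i=vision.camera_info('wrist');K=np.array(i['intrinsics']);M=np.linalg.inv(np.array(i['mount']))
    im=vision.capture('wrist');cv2.imwrite('pics/wl.png',im[:,:,::-1]);w=im.min(2).astype(float)
    def pr(P):
        q=(R.T@(P-p).T).T@M[:3,:3].T+M[:3,3]; q=np.c_[q[:,0],-q[:,1],-q[:,2]]@K.T; return q[:,:2]/q[:,2:]
    def sil(y,a):
        ax=-np.cos(a)*X-np.sin(a)*E; b=np.cross([0,0,1.],ax); o=L+X*xb+E*y+[0,0,.0365]; out=[]
        for l in (.002,.02,.04,.06,.066,.08):
            r=.032 if l<.064 else .033
            t=np.linspace(-.5,3.6,80); q=pr(o+l*ax+r*(np.cos(t)[:,None]*b*-1+np.sin(t)[:,None]*np.array([0,0,1.]))); out.append(q[q[:,1].argmin()])
        out=np.array(out); return out[out[:,0].argsort()]
    s0=sil(yg,0.); obs=[]
    for c in cols:
        g=np.diff(w[:,c-1:c+2].mean(1)); r0=int(np.interp(c,*s0.T)); lo=max(r0-45,0); k=lo+g[lo:r0+45].argmax()
        if g[k]>18: obs.append((c,k+1))
    obs=np.array(obs,float)
    f=lambda v:(lambda q:np.interp(obs[:,0],q[:,0],q[:,1])-obs[:,1])(sil(v[0],v[1]*5))
    r=least_squares(f,[yg,0.],loss='soft_l1',f_scale=1.,diff_step=1e-3,x_scale=[.01,.01])
    print('jar y(lens)=%.4f yaw rel=%.3f n=%d rms=%.2f'%(r.x[0],r.x[1]*5,len(obs),np.median(abs(r.fun))), 'tcp fwd(lens)=%.4f z=%.4f'%((p-L)@E,p[2]), 'corner fwd %.4f'%((p-L)@E-.0284))
    if verbose: print(obs.astype(int).tolist(), f(r.x).round(1))
E
python3 -c "
from wj import *
meas(-.126)"
```

```text
jar y(lens)=-0.1532 yaw rel=-0.013 n=14 rms=1.40 tcp fwd(lens)=-0.0854 z=0.0685 corner fwd -0.1138
[[263, 256], [275, 277], [287, 267], [293, 296], [299, 296], [305, 296], [311, 296], [317, 296], [323, 296], [329, 296], [335, 296], [341, 267], [353, 267], [359, 267]] [36.6 17.3 27.5 -1.4 -1.4 -1.3 -1.2 -1.1 -1.  -1.  -0.9 28.2 28.4 28.5]
```

```bash
python3 -m jog '[[[-9,0,-9.5],[0,0,0],0.75],[[-17.7,0,-19],[0,0,0],0.75],[[-17.7,0,-19],[0,0,0],0.75],[[-17.7,0,-19],[0,0,0],0.75]]'|egrep 'pos|time'
sed -i 's/k=lo+g\[lo:r0+45\].argmax()/gg=g[lo:r0+45]; k=lo+int((gg>18).argmax())/; s/r0-45,0/r0-30,0/' wj.py
python3 -c "
from wj import *
meas(-.126)"
```

```text
time_s: 14.83
position: [0.5319, -0.0875, 0.0684]
jar y(lens)=-0.1287 yaw rel=-0.028 n=20 rms=0.33 tcp fwd(lens)=-0.1129 z=0.0684 corner fwd -0.1413
[[245, 222], [251, 220], [257, 220], [263, 220], [269, 220], [275, 222], [281, 221], [287, 221], [293, 222], [299, 222], [305, 222], [311, 222], [317, 222], [323, 223], [329, 223], [335, 223], [341, 223], [347, 223], [353, 224], [359, 229]] [-2.4 -0.3 -0.2 -0.   0.4 -0.5  0.8  0.9  0.   0.2  0.3  0.5  0.6 -0.2
 -0.1  0.   0.2  0.3 -0.5 -5.5]
```

The measurement is clean: the jar has rolled, with y = −129 mm and yaw −0.03. Now a full stroke cycle: touch behind the crown, roll ±25°, lift, step back, measure.

```bash
python3 -m jog '[[[-6.5,0,6],[0,0,0],0.75],[[-13,0,12.1],[0,0,0],0.75],[[-13,0,12.1],[0,0,0],0.75]]'|egrep 'pos|force'
python3 -m jog '[[[4.1,0,3.5],[0,0,0],0.75],[[8.3,0,7],[0,0,0],0.75],[[12.4,0,10.7],[0,0,0],0.75],[[16.5,0,14.5],[0,0,0],0.75],[[20.4,0,18.6],[0,0,0],0.75],[[24.2,0,22.7],[0,0,0],0.75],[[27.6,0,27],[0,0,0],0.75],[[31,0,31.4],[0,0,0],0.75],[[34.2,0,35.9],[0,0,0],0.75],[[37.2,0,40.4],[0,0,0],0.75],[[37.2,0,40.4],[0,0,0],0.75]]'|egrep 'pos|force|time'
python3 -m jog '[[[6.6,0,-6.2],[0,0,0],0.75],[[13.2,0,-12.3],[0,0,0],0.75],[[4,0,-22.2],[0,0,0],0.75],[[-5.2,0,-32.1],[0,0,0],0.75],[[-5.2,0,-32.1],[0,0,0],0.75],[[-5.2,0,-32.1],[0,0,0],0.75]]'|egrep 'pos|force|time'
python3 -c "
from wj import *
meas(-.101)"
```

```text
position: [0.5312, -0.0846, 0.0512]
force: [0.4, -1.4, 5.1]
time_s: 16.05
position: [0.5222, -0.029, 0.0516]
force: [3.3, 2.2, 6.3]
time_s: 16.55
position: [0.5272, -0.0602, 0.0682]
force: [0.1, 0.3, -0.7]
jar y(lens)=-0.1006 yaw rel=-0.036 n=20 rms=0.54 tcp fwd(lens)=-0.0853 z=0.0682 corner fwd -0.1137
[[245, 226], [251, 219], [257, 219], [263, 218], [269, 218], [275, 221], [281, 220], [287, 220], [293, 220], [299, 221], [305, 221], [311, 221], [317, 221], [323, 222], [329, 222], [335, 222], [341, 222], [347, 223], [353, 223], [359, 225]] [-7.9 -0.8 -0.6  0.6  1.  -0.8  0.5  0.7  0.9  0.1  0.2  0.4  0.6 -0.2
 -0.   0.2  0.4 -0.5 -0.3 -2.2]
```

```bash
python3 -m jog '[[[-6.5,0,6],[0,0,0],0.75],[[-13,0,12.1],[0,0,0],0.75],[[-13,0,12.1],[0,0,0],0.75]]'|egrep 'pos|force'
python3 -m jog '[[[4.1,0,3.5],[0,0,0],0.75],[[8.3,0,7],[0,0,0],0.75],[[12.4,0,10.7],[0,0,0],0.75],[[16.5,0,14.5],[0,0,0],0.75],[[20.4,0,18.6],[0,0,0],0.75],[[24.2,0,22.7],[0,0,0],0.75],[[27.6,0,27],[0,0,0],0.75],[[31,0,31.4],[0,0,0],0.75],[[34.2,0,35.9],[0,0,0],0.75],[[37.2,0,40.4],[0,0,0],0.75],[[37.2,0,40.4],[0,0,0],0.75]]'|egrep 'pos|force|time'
python3 -m jog '[[[6.6,0,-6.2],[0,0,0],0.75],[[13.2,0,-12.3],[0,0,0],0.75],[[4,0,-22.2],[0,0,0],0.75],[[-5.2,0,-32.1],[0,0,0],0.75],[[-5.2,0,-32.1],[0,0,0],0.75],[[-5.2,0,-32.1],[0,0,0],0.75]]'|egrep 'pos|force|time'
python3 -c "
from wj import *
meas(-.073,verbose=False)"
python3 -m jog '[[[-6.5,0,6],[0,0,0],0.75],[[-13,0,12.1],[0,0,0],0.75],[[-13,0,12.1],[0,0,0],0.75]]'|egrep 'pos|force'
python3 -m jog '[[[4.1,0,3.5],[0,0,0],0.75],[[8.3,0,7],[0,0,0],0.75],[[12.4,0,10.7],[0,0,0],0.75],[[16.5,0,14.5],[0,0,0],0.75],[[20.4,0,18.6],[0,0,0],0.75],[[24.2,0,22.7],[0,0,0],0.75],[[27.6,0,27],[0,0,0],0.75],[[31,0,31.4],[0,0,0],0.75],[[34.2,0,35.9],[0,0,0],0.75],[[37.2,0,40.4],[0,0,0],0.75],[[37.2,0,40.4],[0,0,0],0.75]]'|egrep 'pos|force|time'
python3 -m jog '[[[6.6,0,-6.2],[0,0,0],0.75],[[13.2,0,-12.3],[0,0,0],0.75],[[4,0,-22.2],[0,0,0],0.75],[[-5.2,0,-32.1],[0,0,0],0.75],[[-5.2,0,-32.1],[0,0,0],0.75],[[-5.2,0,-32.1],[0,0,0],0.75]]'|egrep 'pos|force|time'
python3 -c "
from wj import *
meas(-.045)"
```

```text
position: [0.5264, -0.0571, 0.051]
force: [0.2, -0.8, 5.5]
time_s: 17.77
position: [0.5178, -0.0014, 0.0518]
force: [3.3, 2.2, 6.8]
time_s: 18.27
position: [0.5226, -0.0327, 0.0682]
force: [0.1, -0.3, 0.4]
jar y(lens)=-0.0728 yaw rel=-0.047 n=18 rms=0.33 tcp fwd(lens)=-0.0574 z=0.0682 corner fwd -0.0858
position: [0.5218, -0.0297, 0.0509]
force: [0.3, -1.2, 5.2]
time_s: 19.48
position: [0.5134, 0.0261, 0.052]
force: [3.7, 1.9, 8.0]
time_s: 19.98
position: [0.518, -0.0052, 0.0682]
force: [-0.4, -0.2, 0.1]
jar y(lens)=-0.0452 yaw rel=-0.059 n=19 rms=0.39 tcp fwd(lens)=-0.0295 z=0.0682 corner fwd -0.0579
[[251, 221], [257, 218], [263, 217], [269, 217], [275, 218], [281, 220], [287, 219], [293, 220], [299, 220], [305, 220], [311, 221], [317, 221], [323, 222], [329, 222], [335, 222], [341, 223], [347, 223], [353, 223], [359, 224]] [-4.5 -1.2  0.2  0.5  0.8 -0.5  0.8  0.1  0.4  0.7  0.   0.3 -0.4 -0.1
  0.3 -0.4 -0.1  0.2 -0.6]
```

```bash
python3 -m jog '[[[-6.5,0,6],[0,0,0],0.75],[[-13,0,12.1],[0,0,0],0.75],[[-13,0,12.1],[0,0,0],0.75]]'|egrep 'pos|force'
python3 -m jog '[[[4.1,0,3.5],[0,0,0],0.75],[[8.3,0,7],[0,0,0],0.75],[[12.4,0,10.7],[0,0,0],0.75],[[16.5,0,14.5],[0,0,0],0.75],[[20.4,0,18.6],[0,0,0],0.75],[[24.2,0,22.7],[0,0,0],0.75],[[27.6,0,27],[0,0,0],0.75],[[31,0,31.4],[0,0,0],0.75],[[34.2,0,35.9],[0,0,0],0.75],[[37.2,0,40.4],[0,0,0],0.75],[[37.2,0,40.4],[0,0,0],0.75]]'|egrep 'pos|force|time'
python3 -m jog '[[[6.6,0,-6.2],[0,0,0],0.75],[[13.2,0,-12.3],[0,0,0],0.75],[[4,0,-22.2],[0,0,0],0.75],[[-5.2,0,-32.1],[0,0,0],0.75],[[-5.2,0,-32.1],[0,0,0],0.75],[[-5.2,0,-32.1],[0,0,0],0.75]]'|egrep 'pos|force|time'
python3 -c "
from wj import *
meas(-.017,verbose=False)"
```

```text
position: [0.5172, -0.0022, 0.0509]
force: [0.9, -0.9, 5.3]
time_s: 21.2
position: [0.5089, 0.0536, 0.0522]
force: [3.1, 1.3, 8.2]
time_s: 21.7
position: [0.5134, 0.0224, 0.0682]
force: [0.3, 0.9, 0.2]
jar y(lens)=-0.0174 yaw rel=-0.061 n=17 rms=0.54 tcp fwd(lens)=-0.0016 z=0.0682 corner fwd -0.0300
```

```bash
python3 -m jog '[[[-6.5,0,6],[0,0,0],0.75],[[-13,0,12.1],[0,0,0],0.75],[[-13,0,12.1],[0,0,0],0.75]]'|egrep 'pos|force'
python3 -m jog '[[[4.1,0,3.5],[0,0,0],0.75],[[8.3,0,7],[0,0,0],0.75],[[12.4,0,10.7],[0,0,0],0.75],[[16.5,0,14.5],[0,0,0],0.75],[[20.4,0,18.6],[0,0,0],0.75],[[22.5,0,20.8],[0,0,0],0.75],[[24.2,0,22.7],[0,0,0],0.75],[[24.4,0,23],[0,0,0],0.75],[[24.4,0,23],[0,0,0],0.75]]'|egrep 'pos|force|time'
python3 -m jog '[[[6.6,0,-6.2],[0,0,0],0.75],[[13.2,0,-12.3],[0,0,0],0.75],[[4,0,-22.2],[0,0,0],0.75],[[4,0,-22.2],[0,0,0],0.75],[[4,0,-22.2],[0,0,0],0.75]]'|egrep 'pos|force|time'
python3 -c "
from wj import *
meas(-.0,verbose=False)"
python3 -m jog '[[[22,0,-20],[0,0,0],0.75],[[44,0,-41],[0,0,0],0.75],[[50,0,-60],[0,0,0],0.75],[[50,0,-60],[0,0,0],0.75],[[50,0,-60],[0,0,0],0.75]]'|egrep 'pos|force|time'
python3 -c "
from wj import *
meas(-.0,verbose=False)
a=cv2.imread('pics/wl.png'); d=vision.capture('side')[180:310,250:420,::-1]
cv2.imwrite('pics/fin.png',np.hstack([a[:,120:600],cv2.resize(d,(320,245))[:,:]][0:1]))"
```

```text
position: [0.5125, 0.0253, 0.051]
force: [0.8, -1.5, 6.4]
time_s: 22.75
position: [0.5083, 0.0585, 0.054]
force: [2.9, 0.5, 6.9]
time_s: 23.17
position: [0.51, 0.0426, 0.0708]
force: [-0.4, 0.1, 0.6]
jar y(lens)=-0.0006 yaw rel=-0.073 n=18 rms=0.41 tcp fwd(lens)=0.0189 z=0.0708 corner fwd -0.0095
time_s: 23.63
position: [0.5114, 0.0337, 0.1488]
force: [0.5, 0.6, -0.0]
jar y(lens)=0.0055 yaw rel=0.229 n=12 rms=4.35 tcp fwd(lens)=0.0099 z=0.1488 corner fwd -0.0185
```

View pics/fin.png

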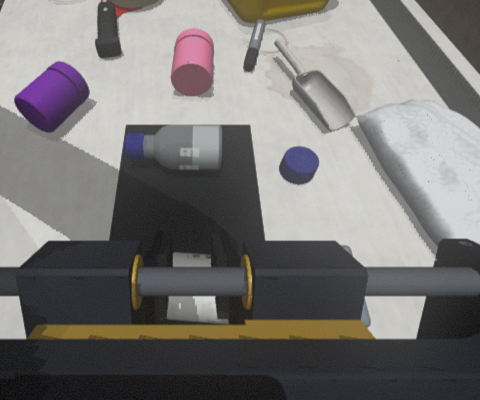

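All the views are used. The last one shows the jar partly hidden behind the gripper, so the second fit from it is not valid. The clean fit just before gave y = −0.6 mm and yaw −0.07. I'll straighten the tool, shut the fingers and go above the button.

```bash
python3 -m jog '[[[7,0,-7],[0,-7,0],1],[[14,0,-14],[0,-14,0],1],[[14,0,-14],[0,-21,0],1],[[14,0,-14],[0,-28,0],1],[[14,0,-14],[0,-35,0],1],[[14,0,-14],[0,-42,0],1],[[14,0,-14],[0,-47,0],1],[[14,0,-14],[0,-47,0],1],[[14,0,-14],[0,-47,0],1]]'
python3 -c "
from fit import *
s=bot.read_state();R=np.array(s['tcp_rot']);p=s['position']
print(R.T@(np.array([.6335,.044,.09])-p)*1000)
X=np.array([.986,.166]);E=np.array([-.166,.986]);L=np.array([.5985,.0383])
q=L-.053*X
r,f=fitjar('side',tuple(int(v) for v in proj('side',np.array([*(q-.03*X),.05])).round()),[*q,3.25])
print('side jar',r,f,(r[:2]-L)@X,(r[:2]-L)@E,r[2]-np.pi-.167)
i=vision.capture('top'); a=proj('top',np.array([*(q-.03*X),.06])).astype(int); print('top px at jar',a,i[a[1],a[0]])
"
```

```text
time_s: 24.48
position: [0.5097, 0.0353, 0.1673]
tcp_rot: [[-0.17, 0.985, -0.003], [0.985, 0.17, 0.002], [0.002, -0.003, -1.0]]
force: [-0.5, -0.3, -0.1]
opening: 0.006
[-12.61814823 123.6739402   76.85401144]
side jar [0.55021489 0.02966529 3.20445465] 0.048416089583026345 -0.04904247738314888 -0.0004984925272141405 -0.10413800166452811
top px at jar [377 184] [54 63 75]
```

Side-camera fit agrees: jar y −0.5 mm, 49 mm in front of the lens, yaw about −0.1. On to the button.

```bash
python3 -m jog '[[[-4,35,5],[0,0,0],1],[[-8,70,10],[0,0,0],1],[[-11,100,20],[0,0,0],1],[[-12.6,123.7,40],[0,0,0],1],[[-12.6,123.7,67],[0,0,0],1],[[-12.6,123.7,90],[0,0,0],1],[[-12.6,123.7,105],[0,0,0],1],[[-12.6,123.7,112],[0,0,0],1],[[-12.6,123.7,112],[0,0,0],1],[[-12.6,123.7,112],[0,0,0],1]]'
python3 - <<'E'
from h import *
s=bot.read_state();p=s['position'];print(p)
im=vision.capture('side');q=proj('side',np.array([p[0],p[1],p[2]+.03]));print('tip px',q,'button px',proj('side',np.array([.633,.0443,.077])))
g=im.min(2)
for c in range(364,390,3): print(c,g[195:245:2,c].tolist())
E
```

```text
time_s: 25.42
position: [0.6356, 0.0404, 0.0561]
tcp_rot: [[-0.164, 0.986, -0.0], [0.986, 0.164, 0.0], [0.001, -0.0, -1.0]]
force: [1.0, -0.0, 0.7]
opening: 0.004
[0.63555012 0.0404401  0.05612591]
tip px [378.09231158 220.29414789] button px [376.43673216 222.52017324]
364 [128, 153, 49, 211, 96, 57, 65, 57, 26, 26, 15, 185, 213, 187, 91, 85, 87, 83, 81, 62, 32, 15, 16, 26, 31]
367 [1, 122, 44, 220, 199, 44, 56, 37, 19, 13, 49, 206, 215, 194, 29, 10, 8, 27, 90, 87, 74, 122, 90, 74, 78]
370 [36, 118, 62, 72, 215, 222, 225, 225, 227, 225, 217, 214, 219, 84, 48, 43, 17, 9, 16, 88, 85, 122, 111, 81, 81]
373 [46, 26, 25, 27, 12, 0, 0, 0, 42, 45, 0, 0, 0, 68, 83, 69, 48, 4, 5, 72, 86, 123, 100, 82, 63]
376 [45, 30, 32, 33, 22, 3, 13, 14, 3, 10, 13, 15, 16, 17, 13, 81, 57, 17, 1, 57, 84, 132, 97, 83, 71]
379 [46, 30, 30, 30, 28, 27, 20, 26, 23, 31, 20, 19, 19, 23, 51, 73, 41, 23, 17, 79, 82, 143, 91, 85, 75]
382 [48, 21, 24, 27, 18, 18, 25, 19, 9, 0, 8, 117, 143, 165, 108, 0, 18, 13, 44, 90, 114, 140, 84, 78, 80]
385 [36, 74, 40, 10, 11, 0, 14, 147, 189, 223, 216, 214, 213, 215, 214, 227, 131, 85, 84, 84, 79, 135, 83, 82, 86]
388 [42, 50, 29, 14, 153, 227, 217, 211, 211, 211, 209, 212, 214, 212, 211, 218, 141, 148, 155, 107, 80, 124, 75, 76, 71]
```

```bash
python3 -m jog '[[[3.5,0,0],[0,0,0],1],[[3.5,0,3],[0,0,0],1],[[3.5,0,5],[0,0,0],1],[[3.5,0,7],[0,0,0],1],[[3.5,0,7],[0,0,0],1]]'|egrep 'pos|force'
for i in 1 2 3; do python3 -m jog '[[[0,0,1],[0,0,0],1],[[0,0,2],[0,0,0],1],[[0,0,2],[0,0,0],1]]'|egrep 'pos|force|time'; done
```

```text
position: [0.6356, 0.0453, 0.05]
force: [0.5, 1.2, 3.1]
time_s: 26.13
position: [0.6356, 0.0454, 0.0479]
force: [1.1, 2.1, 3.9]
time_s: 26.38
position: [0.6356, 0.0453, 0.0477]
force: [-0.4, 1.6, 12.7]
time_s: 26.63
position: [0.6357, 0.0453, 0.0475]
force: [-4.3, 2.5, 22.2]
```

The button hit its hard stop: 4 N, then a steep rise to 22 N with no more travel. Now I'll release, retreat and check.

```bash
python3 -m jog '[[[0,0,-10],[0,0,0],1],[[0,0,-30],[0,0,0],1],[[0,0,-60],[0,0,0],1],[[0,0,-95],[0,0,0],1],[[-30,0,-120],[0,0,0],1],[[-70,0,-120],[0,0,0],1],[[-110,0,-120],[0,0,0],1],[[-150,0,-120],[0,0,0],1],[[-190,0,-120],[0,0,0],1],[[-230,0,-120],[0,0,0],1],[[-270,0,-120],[0,0,0],1],[[-270,0,-120],[0,0,0],1]]'
python3 -m jog '[[[0,0,0],[0,0,0],1],[[0,0,0],[0,0,0],1],[[0,0,0],[0,0,0],1]]'|egrep 'pos|force'
python3 -c "
from fit import *
X=np.array([.986,.166]);E=np.array([-.166,.986]);L=np.array([.5985,.0383]);q=L-.053*X
for n,t in (('side',75),('top',45),('top',55)):
  r,f=fitjar(n,tuple(int(v) for v in proj(n,np.array([*(q-.03*X),.05])).round()),[*q,3.25],t)
  print(n,'jar',r,f,'x,y',(r[:2]-L)@X,(r[:2]-L)@E,'yaw',r[2]-np.pi-.167)
a=cv2.imread('pics/top0.png');b=vision.capture('top')[:,:,::-1]
for nm,(u,v) in dict(cap=(301,153),stopper=(409,125),bottle=(306,208),marker=(205,184),scoop=(245,145),button=(366,137)).items():
  print(nm,np.abs(a[v-12:v+12,u-12:u+12].astype(int)-b[v-12:v+12,u-12:u+12]).mean().round(1))"
```

```text
time_s: 27.63
position: [0.6794, -0.2305, 0.1621]
tcp_rot: [[-0.16, 0.987, 0.0], [0.987, 0.16, -0.005], [-0.005, -0.001, -1.0]]
force: [0.4, -0.2, -0.4]
opening: 0.005
position: [0.6786, -0.2194, 0.1626]
force: [0.6, 0.3, 0.1]
side jar [0.55025127 0.02957182 3.20302901] 0.04277081798084004 x,y -0.04902212999186193 -0.0005966922722158459 yaw -0.10556363960316092
top jar [0.55455625 0.03071753 3.22313271] 0.3149745311414679 x,y -0.04458723129995887 -0.0001816492241903399 yaw -0.08545993937015359
top jar [0.55491336 0.03083449 3.23113786] 0.34131441806601037 x,y -0.04421570149462642 -0.00012561315580621115 yaw -0.07745479211216663
cap 15.8
stopper 38.3
bottle 14.5
marker 18.7
scoop 18.4
button 14.8
```

```bash
python3 -c "
from h import *
for n,pts in (('top',dict(cap=(301,153),stopper=(409,125),bottle=(306,208),marker=(205,184),scoop=(245,145))),('side',dict(cap=(362,210),stopper=(403,277),bottle=(318,206)))):
  a=cv2.imread(f'pics/{n}0.png');b=np.ascontiguousarray(vision.capture(n)[:,:,::-1])
  for nm,(u,v) in pts.items():
    t=a[v-14:v+14,u-14:u+14]; r=cv2.matchTemplate(b[v-24:v+24,u-24:u+24],t,cv2.TM_CCOEFF_NORMED); _,m,_,l=cv2.minMaxLoc(r); print(n,nm,round(m,2),(l[0]-10,l[1]-10))
s=bot.read_state();print(s['force'],s['qvel'].round(3) if hasattr(s['qvel'],'round') else s['qvel'])"
```

```text
top cap 1.0 (0, 0)
top stopper 0.47 (0, 0)
top bottle 0.99 (0, 0)
top marker 1.0 (0, 0)
top scoop 1.0 (0, 0)
side cap 1.0 (0, 0)
side stopper 0.95 (0, 0)
side bottle 1.0 (0, 0)
[ 0.12289237  0.18803934 -0.62218852] [-0.338 -0.005 -0.185 -0.048 -0.091 -0.079]
```

Nothing else has moved, and the stopper is only partly hidden by the arm. I'll hand in.

```bash
python3 -m jog '[[[0,0,0],[0,0,0],1],[[0,0,0],[0,0,0],1],[[0,0,0],[0,0,0],1],[[0,0,0],[0,0,0],1]]'|egrep 'time|pos|force'; python3 -c "
from rig import bot
print(bot.hand_in())"
```

```text
time_s: 28.52
position: [0.6796, -0.2211, 0.1634]
force: [-0.2, 0.9, 0.3]
the job is handed in; nothing more can be done
None
```

The jar lies in front of the lens, and the button was pressed down and released. I handed the job in at 28.5 s; no verdict was given.

**What I did:** I rolled the jar about 140 mm along the mat in six fingertip strokes, pressing on its top at about 5–8 N. I let go, then pressed the button. It moved at about 4 N until it hit its stop, where the force rose to 22 N, and then I lifted off.

**Last checks:**
- **Jar, side camera:** the base is about 49 mm in front of the lens and 0.6 mm off its axis. The jar's axis is about 0.1 rad off the lens axis. The last clean wrist-camera fit, taken before the button press, gave −0.6 mm and −0.07 rad.
- **Other things:** the bottle and cap showed no shift in the side and top views, the stopper none in the side view, and the marker and scoop none in the top view.
- **Robot:** there was no contact force on the tool at hand-in.

**Checks that failed or disagreed:**
- **Finger length:** the fingertips end about 30 mm short of the nominal TCP. My first attempt at pushing passed over the jar without moving it, so I tilted the tool about 47° and found the jar's top by touch. By the given grip depth, the grasp point was at least about 63 mm up at every contact.
- **Obstructed views:** the final top-camera fits were poor because the view was obstructed, though they agreed to within 5 mm. One late wrist-camera fit was blocked by the gripper, so I discarded it. The stopper match in the top view was also weak because the arm covered part of it.
- **Button return:** I did not measure the button springing back; I only backed well clear of it.

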